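# Open the ratchet bar clamp for the next bearing

### The arm

A 6-joint arm with a two-finger parallel gripper is mounted at the origin on the work surface. World frame = base frame: x ahead of the robot, y to its left, z up, the work surface at z = 0. Lengths are in m, angles in rad, forces in N, time in s.
With the tool pointing down it reaches from about 0.275 to 0.775 m from the base axis. Payload 14.6 kg.
Tool frame: the origin (TCP) lies on the centre line of the jaws, within the pads' length; the fingertips stand 22 mm ahead of it and the grasp point (between the pads) lies 3 mm ahead of it; z points along the fingers, y is the line along which they close (so a half turn about z gives the same grasp; the last joint's range is limited). The gripper opens to 85 mm and grips with 20 to 120 N. Pads are 22 mm wide; open, the fingers measure 114 mm over their backs; the gripper's body (76 mm by 85 mm) begins 54 mm behind the grasp point. The pads swing forward as they close: fully open they stand 13 mm farther back than shut.
Start: joints at [-1.426, 0.263, -0.048, 1.259, 0, 1.415], TCP at [0.155, -0.502, 0.225] pointing down, gripper open.
Joint ranges: [-2.65, 2.65], [-0.89, 1.7], [-1.18, 1.37], [-2.13, 2.11], [-1.35, 1.29], [-3.14, 3.14]. Speed limits (rad/s): [1.89, 1.89, 2.57, 2.79, 3.14, 3.14].

### API

Orientations are given as a rotation vector (axis times angle).
In Python, from bench import sensors, capture, camera_model, ticket gives the robot as it stands. The module is installed in compiled form; this text tells all that it offers.
- The arm moves only by the shell command python3 -m jog 'ROWS' [FORCE]. ROWS is JSON, a list that holds one entry, the list of rows, each a list of 7 numbers: the shift along the tool's x, y, z in mm, then the turn, a rotation vector about the tool's x, y, z in degrees, then the closure in counts, from 0 (fully open) to 255 (shut). A call has 1 to 10 rows; each row shifts and turns the commanded pose from where the row before left it, along the tool's axes as they then stand; what a row does not reach is not made up. A row lasts 1/12 s, in which the tool goes at most 41.7 mm and 7.16 degrees, less where a joint would pass 70% of its speed; a pose out of reach is approached as far as the arm can. A call with a gripper value outside its range is refused whole. The fingers move at their own pace and stop on an object; FORCE is the grip in N (left out, the last holds). Time passes only in rows, so rows that do not move let the fingers close. It gives the time, the measured TCP pose, the force, the opening and the grip force at its end, in the units of the state.
- sensors.state(): the state, without advancing time (a new reading comes with each control period).
- capture(name): name is "side" or "top"; returns the picture (480x640x3 uint8, red, green, blue); there is no depth.
- camera_model(name): a dict with "mtx" (3x3 intrinsics, pixels), "distortion" ([k1, k2, p1, p2, k3] as OpenCV has them; the pictures are not rectified), "R" (3x3) and "t" (3): a world point X has camera coordinates R X + t. Camera axes: x right, y down, z forward; pixel columns grow to the right and rows downward; lengths in m; the calibration is good to about 2 mm. A picture is of the moment at which its call begins. camera_model takes no time and is no camera call.
- ticket.hand_in(): hands the job in; it is judged then, once.
The state is a dict: "t": time; "joint_positions": joint angles; "joint_velocities": joint speeds; "effort": joint torques, N m; "tool_pos": TCP position; "eef_rot": TCP orientation; "ft_force": force on the tool from outside, world axes, zero at the start; "ft_torque": the same for the moment, N m; "opening": finger opening in m; "finger_force": force on a finger pad.
Only numpy, scipy, OpenCV 4.12 (cv2) and the standard library are available. Lean on these libraries where they do the work, as an engineer would, in place of code of your own. Each camera call takes 0.05 s, during which the arm holds its last target. There are 200 camera calls.

### The job

Open the bar clamp on the jig board for the next bearing: press down the round-padded end of the rocker on its sliding jaw to release the ratchet, then push the jaw back along the bar, away from the fixed jaw, until it is fully home against the end stop. Then press down the rocker's other end, with the square bar, to lock the jaw there, and move clear. Only press and push with closed fingers: do not grip or straddle the jaw or the rocker, and leave the bearings, bottle, jar and tools where they are.

Things in the scene. Friction and masses are not known exactly. Their poses are not given: they have to be found in the camera images.
- clamp: Plywood jig board, 200 (x) x 400 (y) x 18 mm, fixed to the bench, with a steel ratchet bar clamp on it. Origin: centre of its underside; z up, y along the bar from the fixed jaw to the end stop. Heights elsewhere are above this underside. The bar lies over x = 0, 12 wide, 40 to 60 mm high. Beside it, at x = 21 to 33 mm, a toothed rack up to 52 mm high; the jaw's pawl drops between its teeth (12 mm pitch).
- jaw (a joint): Position of the sliding jaw in m: 0 with its face at the fixed jaw, 0.19 fully home against the end stop; starts at 0.07 to 0.11. It grows as the jaw goes to +y. The jaw slides with 3 N of friction and some drag (12 N per m/s) and stays where it is left. While the rocker is locked the pawl holds the jaw both ways, but for a few mm of play; never force it.
- jaw_face (a point): Centre of the sliding jaw's flat rubber face (40 wide x 36 mm high), 84 mm high, looking to -y at the fixed jaw: push it to +y. Axes as the clamp's. The jaw plate is 44 wide (x), 15 thick (y = 0 to 15 mm from here), its top at 100 mm. Only the bar (top at 60 mm) lies between the jaws. Behind the plate a carriage 36 wide, 72 mm high, to y = 100 mm, carries the rocker.
- rocker (a joint): Angle of the black rocker on the sliding jaw in rad: 0 locked (square-bar end fully down, pawl between teeth), 0.4 released (round-pad end fully down, pawl lifted). Starts at 0, stays where it is left; an end takes 4 to 5 N to press. Press right to the stop: at least 0.30 to release (the jaw is free above 0.25), below 0.06 to lock. At the end stop it locks only with the jaw within 3 mm of home.
- release_end (a point): Centre of the top of the rocker's round steel thumb pad (28 mm across), on the clamp's -x side, 55 mm behind the jaw face. About 96 mm high when locked (up), 82 mm when pressed down. The rocker is 88 mm long along x, 28 mm wide along y, pivoting in its middle on an axis along y, 82 mm high, which rides with the jaw; this point is 36 mm from the middle.
- lock_end (a point): Centre of the top of the rocker's raised square steel bar (16 x 28 mm), at the rocker's end on the clamp's +x side, the mirror of the round pad: about 82 mm above the board's underside when locked (down), 96 mm when released (up). It rides with the jaw.
- fixed_jaw (a point): Centre of the fixed jaw's rubber face, 84 mm high, at the bar's -y end, looking to +y. The fixed jaw is 44 wide (x), 29 mm deep (y), its top at 105 mm.
- end_stop (a point): Top centre of the end stop's face towards the jaw, at the bar's +y end, 82 mm high: a steel block 44 wide (x), 20 mm deep (y). The carriage meets it when the jaw is fully home.
- bearing_a: Bystander: steel roller bearing, 56 mm across, 20 mm high, on the board on the clamp's -x side. Origin at its underside.
- cup_ring: Bystander: plain steel bearing ring, 54 mm across, 16 mm high, on the board on the clamp's +x side. Origin at its underside.
- bearing_b: Bystander: steel roller bearing, 68 mm across, 24 mm high, on the bench to the left. Origin at its underside.
- oil_bottle: Bystander: white plastic bottle, 64 mm across, 170 mm high, on the bench to the left. Origin at its underside.
- grease_jar: Bystander: grey jar, 72 mm across, 70 mm high, on the bench to the right. Origin at its underside.
- wrench: Bystander: steel wrench, 170 mm long, lying on the bench to the right.
- brush: Bystander: hand brush, 190 mm long, lying on the bench to the left.

How it is judged:
On the way, in this order (a step that is already met when the one before it is completed fails the run):
1. the rocker is pressed to release (0.30 rad or more) while the jaw is still where it was (within 12 mm) (value of joint rocker above 0.3 rad and distance of jaw_face from where it was at the start of the episode below 0.012 m), for 0.1 s.
2. the jaw is pushed fully home, within 4 mm of the end stop, with the rocker still released (value of joint jaw above 0.186 m and value of joint rocker above 0.3 rad), for 0.1 s.
3. the rocker is pressed back to lock with the jaw home (value of joint jaw above 0.186 m and value of joint rocker below 0.06 rad), for 0.1 s.
At the end, for the whole second after the job is handed in: The sliding jaw rests fully home (within 4 mm of the end stop), its rocker locked (within 0.06 rad of its lock stop), and the robot is clear (all of step 3 and velocity of joint jaw between -0.005 and 0.005 m/s); the robot touches nothing.
It fails at once if a bearing, ring, bottle, jar or tool is moved by more than 15 mm (distance of any of bearing_a, cup_ring, bearing_b, oil_bottle, grease_jar, wrench, brush from where it was at the start of the episode above 0.015 m).
It fails at once if the jaw plate is gripped or straddled (the grasp point between the fingers lies inside the plate) (y of the grasp point in the frame of jaw_face between -0.001 and 0.016 m and x of the grasp point in the frame of jaw_face between -0.03 and 0.03 m and z of the grasp point in the frame of jaw_face below 0.014 m).
It fails at once if the rocker is gripped or straddled (the grasp point lies at or below the rocker's top, within it) (y of the grasp point in the frame of jaw_face between 0.035 and 0.075 m and x of the grasp point in the frame of jaw_face between -0.05 and 0.05 m and z of the grasp point in the frame of jaw_face below -0.004 m).
It also fails if it takes over 45 s, if anything falls off the work surface, if the arm or the gripper's body presses on something with over 40 N, if the wrist force passes 120 N, or if a joint passes its speed limit or range.

## Working session

There is one attempt and no reset: what is moved stays moved. The work goes in short steps, Python scripts to look and compute and a shell command to move; the robot and the scene stay as the last step left them, time stands still between calls to the robot, and variables do not carry over. Pictures are saved under pics/ and viewed, at most 10 in all, crops included, and the job is handed in when it is done.

```bash
mkdir -p pics
python3 - <<'E'
from bench import sensors,capture,camera_model
import cv2
for n in("top","side"):
    cv2.imwrite(f"pics/{n}0.png",capture(n)[:,:,::-1]); m=camera_model(n); print(n,m)
s=sensors.state(); print(s["t"],s["tool_pos"],s["eef_rot"],s["opening"])
E
```

```text
top {'mtx': array([[609.27234748,   0.        , 321.07819886],
       [  0.        , 609.27234748, 234.02092919],
       [  0.        ,   0.        ,   1.        ]]), 'distortion': array([-0.00618858,  0.        ,  0.        ,  0.        ,  0.        ]), 'R': array([[-0.01982806, -0.99970458, -0.01405688],
       [-0.98656895,  0.0218437 , -0.16187823],
       [ 0.16213746,  0.01065835, -0.98671062]]), 't': array([0.06251986, 0.52511306, 1.44962608])}
side {'mtx': array([[507.87864612,   0.        , 314.23411914],
       [  0.        , 507.87864612, 234.87931168],
       [  0.        ,   0.        ,   1.        ]]), 'distortion': array([-0.10197817,  0.        ,  0.        ,  0.        ,  0.        ]), 'R': array([[-0.78557984, -0.61839434,  0.02127791],
       [-0.44922718,  0.54635478, -0.70688853],
       [ 0.42551058, -0.56487599, -0.70700485]]), 't': array([0.43950057, 0.25621735, 1.08165499])}
0.1 [ 0.15500458 -0.50132418  0.22479588] [-3.10544565e+00 -4.69057336e-01 -1.00978319e-05] 0.08525802895515387
```

View pics/top0.png

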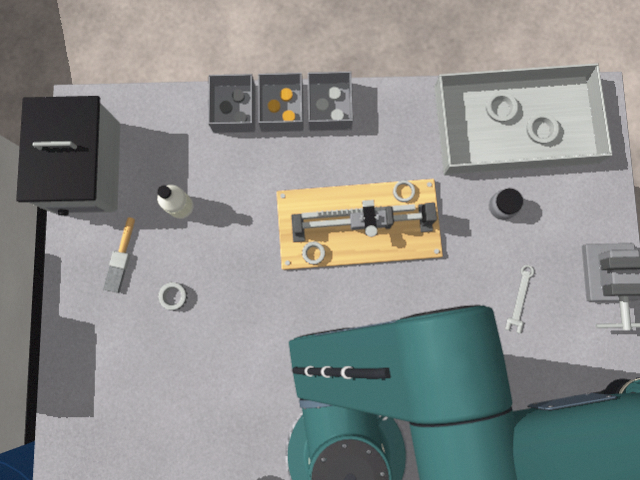

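View pics/side0.png

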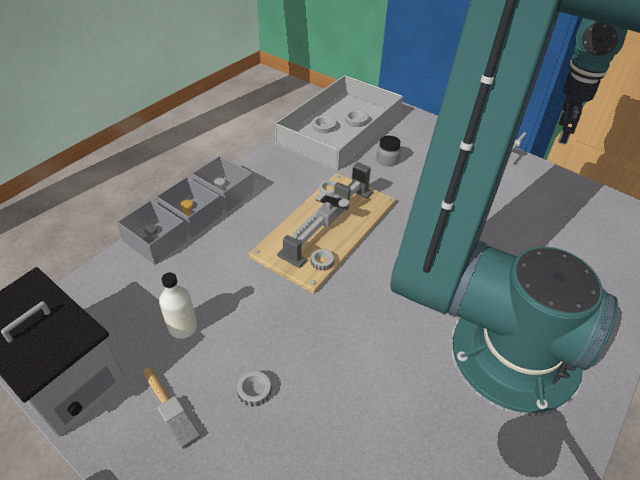

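Run:
```python
import cv2
a=cv2.imread("pics/top0.png")[170:280,270:450]
cv2.imwrite("pics/top0c.png",cv2.resize(a,None,fx=4.4,fy=4.4,interpolation=cv2.INTER_CUBIC))
```

```text
(no output)
```

View pics/top0c.png

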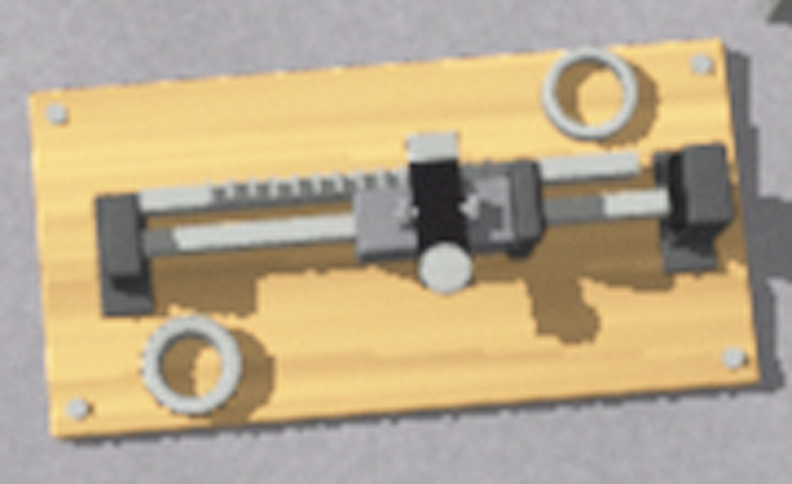

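The enlarged top view shows the board, with the fixed jaw on the right and the end stop on the left. In crop pixels, the round pad is at (446,268), the square bar at (433,147), the plate at about x 510–540 and the end stop face at about x 140.

```bash
cat > h.py <<'E'
import numpy as np,cv2
from bench import camera_model
def unproj(n,px,z):
    m=camera_model(n);R=np.array(m["R"]);t=np.array(m["t"])
    u=cv2.undistortPoints(np.array([[px]],float),np.array(m["mtx"]),np.array(m["distortion"]))[0,0]
    c=-R.T@t; d=R.T@np.array([u[0],u[1],1]); return c+d*(z-c[2])/d[2]
def proj(n,X):
    m=camera_model(n);rv=cv2.Rodrigues(np.array(m["R"]))[0]
    return cv2.projectPoints(np.array(X,float).reshape(-1,1,3),rv,np.array(m["t"]),np.array(m["mtx"]),np.array(m["distortion"]))[0].reshape(-1,2)
E
python3 - <<'E'
from h import *
f=lambda u,v,z: unproj("top",((u+.5)/4.4+269.5,(v+.5)/4.4+169.5),z)
C=[f(*p,.018) for p in((28,92),(722,38),(757,382),(52,438))]
L=lambda a,b:np.linalg.norm(a-b)
print("sides",L(C[0],C[1]),L(C[1],C[2]),L(C[2],C[3]),L(C[3],C[0]))
O=sum(C)/4; yv=(C[0]+C[3]-C[1]-C[2])[:2]; yv/=L(yv,0*yv); xv=np.array([yv[1],-yv[0]])
print("O",O,"yaw",np.degrees(np.arctan2(-yv[0],yv[1])))
for n,p in dict(pad=(446,268,.096),bar=(433,147,.082),plate_front_top=(541,197,.1),plate_bk=(511,199,.1),stopface=(141,235,.082),fixedface=(683,190,.105),ringA=(191,365,.038),cup=(590,94,.034)).items():
    w=f(*p); d=(w-O)[:2]; print(n,w.round(4),"clamp",(d@xv).round(4),(d@yv).round(4))
E
```

```text
sides 0.3993453509370819 0.19927097891303325 0.3971703102876321 0.19994684066930266
O [ 0.55585579 -0.04136522  0.018     ] yaw 3.286145381948005
pad [ 0.5234 -0.0671  0.096 ] clamp -0.0339 -0.0238
bar [ 0.5929 -0.0632  0.082 ] clamp 0.0357 -0.024
plate_front_top [ 0.5603 -0.1191  0.1   ] clamp -0.0 -0.0778
plate_bk [ 0.5595 -0.1029  0.1   ] clamp 0.0002 -0.0617
stopface [0.5476 0.097  0.082 ] clamp -0.0003 0.1386
fixedface [ 0.5614 -0.1946  0.105 ] clamp -0.0032 -0.1533
ringA [0.4816 0.0722 0.038 ] clamp -0.0676 0.1176
cup [ 0.6319 -0.1563  0.034 ] clamp 0.0693 -0.1191
```

```bash
cat > st.py <<'E'
from h import *
from bench import sensors
from scipy.spatial.transform import Rotation as Ro
s=sensors.state(); O=np.array([.55586,-.04137]); a=np.radians(3.3)
T=Ro.from_rotvec(s["eef_rot"]).as_matrix(); p=np.array(s["tool_pos"])
d=p[:2]-O; c=np.array([d@[np.cos(a),np.sin(a)],d@[-np.sin(a),np.cos(a)]])
print("t",round(s["t"],2),"clamp xy",(c*1000).round(1),"tip z",((p[2]+T[2,2]*.022)*1000).round(1),"yaw",np.degrees(np.arctan2(T[1,0],T[0,0])).round(2),"tz",T[:,2].round(3),"F",np.round(s["ft_force"],1),"open",round(s["opening"],4))
E
python3 -m jog '[[[0,0,0,0,0,6.95,255],[0,0,0,0,0,6.95,255],[26,-27.5,0,0,0,0,255],[26,-27.5,0,0,0,0,255],[26,-27.5,0,0,0,0,255],[26,-27.5,0,0,0,0,255],[26,-27.5,0,0,0,0,255],[26,-27.5,0,0,0,0,255],[26,-27.5,0,0,0,0,255],[26,-27.5,0,0,0,0,255]]]' 40; python3 st.py
```

```text
t: 0.93
tool_pos: [0.3508, -0.2683, 0.2251]
eef_rot: [-3.14, -0.089, 0.0]
ft_force: [0.4, -0.6, -0.2]
opening: 0.0002
finger_force: 0.0
t 0.93 clamp xy [-217.8 -214.8] tip z 203.1 yaw 3.26 tz [-0.  0. -1.] F [ 0.4 -0.6 -0.2] open 0.0002
```

```bash
python3 -m jog '[[[25.7,-27,0,0,0,0,255],[25.7,-27,0,0,0,0,255],[25.7,-27,0,0,0,0,255],[25.7,-27,0,0,0,0,255],[25.7,-27,0,0,0,0,255],[25.7,-27,0,0,0,0,255],[25.7,-27,0,0,0,0,255],[0,0,35,0,0,0,255],[0,0,35,0,0,0,255],[0,0,0,0,0,0,255]]]'; python3 st.py
python3 - <<'E'
from bench import capture
import cv2,numpy as np
a=capture("top")[140:290,260:460,::-1];b=capture("side")[140:290,240:440,::-1]
cv2.imwrite("pics/n1.png",np.hstack([cv2.resize(x,(400,300),interpolation=cv2.INTER_CUBIC) for x in(a,b)]))
E
```

```text
t: 1.77
tool_pos: [0.5161, -0.0695, 0.1498]
eef_rot: [-3.138, -0.092, 0.013]
ft_force: [-1.9, 0.5, -1.3]
opening: -0.0002
finger_force: 0.0
t 1.77 clamp xy [-41.3 -25.8] tip z 127.8 yaw 3.35 tz [-0.008  0.002 -1.   ] F [-1.9  0.5 -1.3] open -0.0002
```

View pics/n1.png

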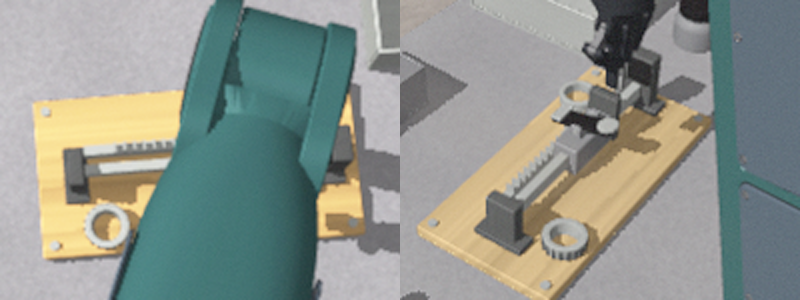

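The side view shows the closed fingertips straight above the round pad: tips at crop (612,88), pad at (606,128). The rocker and the bystanders are untouched. Next I descend and press.

```bash
python3 -m jog '[[[3,-2,12,0,0,0,255],[0,0,12,0,0,0,255],[0,0,4,0,0,0,255],[0,0,4,0,0,0,255],[0,0,4,0,0,0,255],[0,0,3,0,0,0,255],[0,0,3,0,0,0,255],[0,0,0,0,0,0,255]]]'; python3 st.py
python3 - <<'E'
from h import *
print(proj("side",[[.5161,-.0695,.128],[.5225,-.067,.096]]), "crop=(p-[240,140])*2+[400,0]")
E
```

```text
t: 2.53
tool_pos: [0.5217, -0.0689, 0.113]
eef_rot: [-3.14, -0.09, 0.0]
ft_force: [-0.3, 0.3, -0.8]
opening: -0.0001
finger_force: 0.0
t 2.53 clamp xy [-35.7 -25.6] tip z 91.0 yaw 3.27 tz [-0.  0. -1.] F [-0.3  0.3 -0.8] open -0.0001
[[346.60581507 192.63865774]
 [343.11911719 201.82720449]] crop=(p-[240,140])*2+[400,0]
```

Run:
```python
from bench import capture
import cv2,numpy as np
b=capture("side")[150:240,280:400,::-1]
cv2.imwrite("pics/n2.png",cv2.resize(b,None,fx=6,fy=6,interpolation=cv2.INTER_CUBIC))
```

```text
(no output)
```

View pics/n2.png

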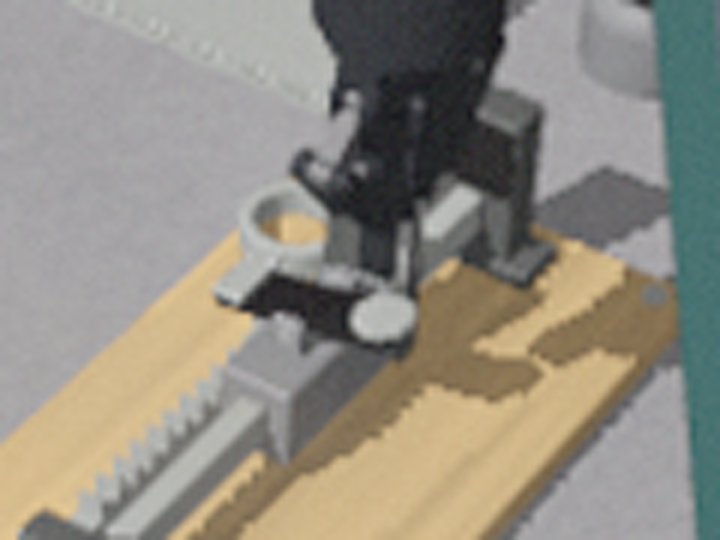

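The finger bottom shows at about crop (400,295), just above the pad's far rim, with the whole pad ellipse (382,315) visible. There is still no contact force, so I'll feel downward in small steps.

```bash
python3 -m jog '[[[0,0,2,0,0,0,255],[0,0,1,0,0,0,255],[0,0,0,0,0,0,255]]]' >/dev/null; python3 st.py;  python3 -m jog '[[[0,0,2,0,0,0,255],[0,0,1,0,0,0,255],[0,0,0,0,0,0,255]]]'>/dev/null; python3 st.py
```

```text
t 2.83 clamp xy [-35.6 -25.5] tip z 88.0 yaw 3.28 tz [-0.  0. -1.] F [ 0.7  0.7 -0.2] open 0.0002
t 3.08 clamp xy [-35.7 -25.5] tip z 85.0 yaw 3.28 tz [-0.  0. -1.] F [-0.2 -0.1 -0.5] open -0.0001
```

Run:
```python
from bench import capture
import cv2,numpy as np
from h import *
b=capture("side")[165:225,310:380,::-1]
cv2.imwrite("pics/n3.png",cv2.resize(b,None,fx=10,fy=10,interpolation=cv2.INTER_CUBIC))
P=[[.5217,-.0689,z] for z in(.085,.096,.113)]
print((proj("side",P)-[310,165])*10)
```

```text
[[335.50393674 398.52966283]
 [338.19824625 365.76761385]
 [342.42129541 314.35992083]]
```

View pics/n3.png

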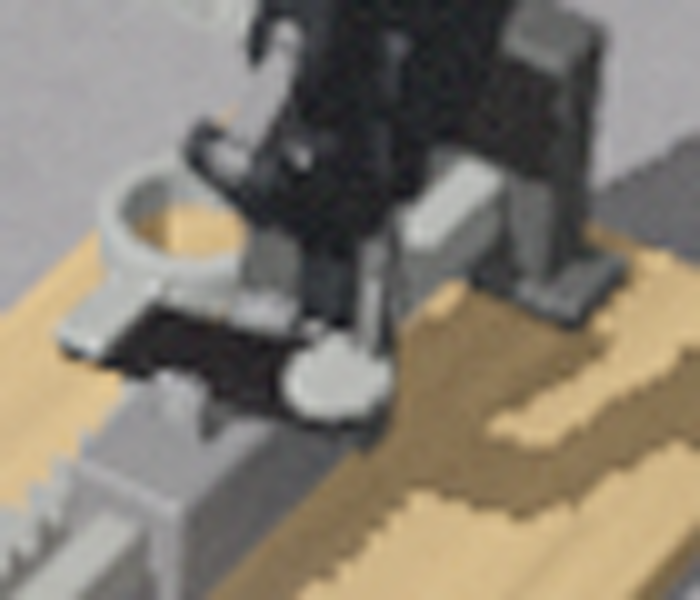

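The closed fingers appear to pass behind the pad, at about crop (360,345), with no contact. The predicted tip is at (335,398). Tip height and depth can't be separated from this one view, so I'll back off to where both cameras see the fingers and check the tip against its prediction.

```bash
python3 -m jog '[[[0,0,-30,0,0,0,255],[0,0,-40,0,0,0,255],[-6,38,0,0,0,0,255],[-6,38,0,0,0,0,255],[-6,38,0,0,0,0,255],[-6,38,0,0,0,0,255],[-6,38,0,0,0,0,255],[-6,38,0,0,0,0,255],[0,0,0,0,0,0,255],[0,0,0,0,0,0,255]]]' >/dev/null; python3 st.py
python3 - <<'E'
from h import *
from bench import capture,sensors
p=np.array(sensors.state()["tool_pos"]); o=[]
for n in("top","side"):
    q=proj(n,[p,p-[0,0,.022]]); im=capture(n)[:,:,::-1]
    x0,y0=[int(np.clip(v-w/2,0,m-w)) for v,w,m in zip(q[1],(100,130),(640,480))]
    c=cv2.resize(im[y0:y0+130,x0:x0+100],None,fx=4,fy=4,interpolation=cv2.INTER_CUBIC)
    for r in q: cv2.circle(c,tuple(((r-[x0,y0]+.5)*4).astype(int)),2,(0,0,255),-1)
    print(n,x0,y0,q); o.append(c)
cv2.imwrite("pics/n4.png",np.hstack(o))
E
```

```text
t 3.97 clamp xy [ -72.2 -255.2] tip z 154.8 yaw 3.11 tz [-0.  0. -1.] F [-0.1  0.5  1.5] open -0.0001
top 426 169 [[478.82726789 233.20939009]
 [476.4748768  234.80016767]]
side 352 79 [[403.70437718 138.12955976]
 [402.5557157  144.97936202]]
```

View pics/n4.png

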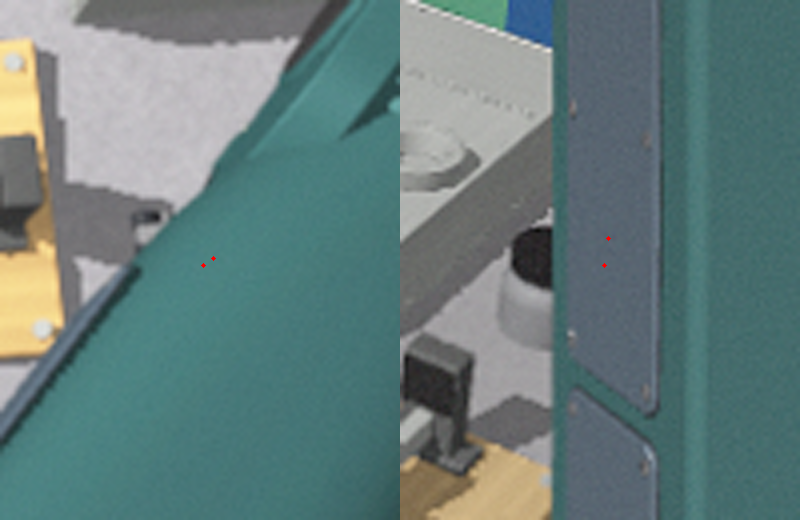

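Both views are blocked by the arm here, so the red predicted points land on the arm's skin. I'll use touch instead, feeling for the top of the fixed jaw (105 mm), which is rigid.

```bash
python3 -m jog '[[[24,-29,0,0,0,0,255],[24,-29,0,0,0,0,255],[24,-29,0,0,0,0,255],[0,0,10,0,0,0,255],[0,0,15,0,0,0,255],[0,0,15,0,0,0,255],[0,0,0,0,0,0,255]]]' >/dev/null; python3 st.py
python3 - <<'E'
from h import *
from bench import capture,sensors
print(proj("side",[0,0,0]),proj("top",[0,0,0]))
p=np.array(sensors.state()["tool_pos"])
q=proj("side",[p,p-[0,0,.022]]); im=capture("side")[:,:,::-1]
x0,y0=300,100
c=cv2.resize(im[y0:y0+110,x0:x0+130],None,fx=6,fy=5.45,interpolation=cv2.INTER_CUBIC)
for r in q: cv2.circle(c,tuple(((r-[x0,y0]+.5)*[6,5.45]).astype(int)),3,(0,0,255),-1)
cv2.imwrite("pics/n5.png",c)
E
```

```text
t 4.65 clamp xy [  -0.4 -164.2] tip z 113.0 yaw 3.41 tz [-0.003  0.002 -1.   ] F [-0.   0.5 -0.2] open 0.0
[[515.94135307 352.46935724]] [[347.33342028 454.54219648]]
```

View pics/n5.png

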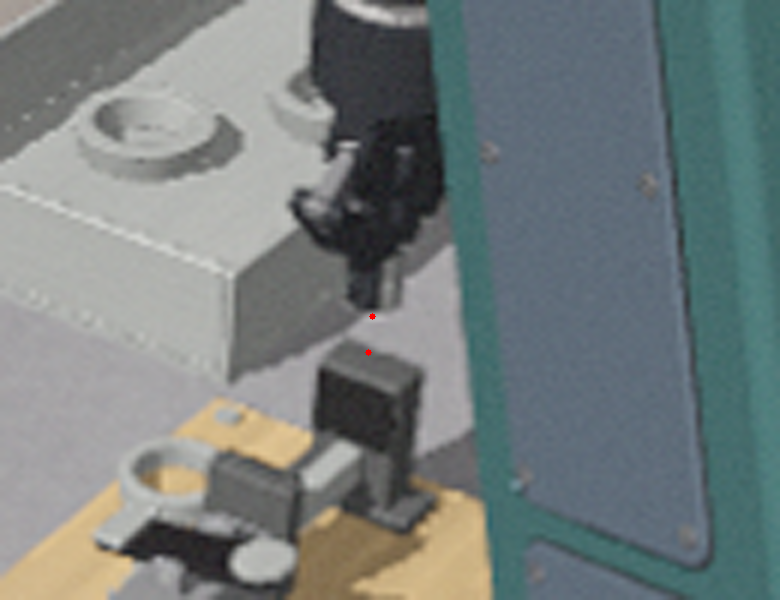

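The fingertips show at (378,305), while the predicted tip is at (368,352), just above the fixed jaw's top. I'll touch it to decide.

```bash
for i in 1; do python3 -m jog '[[[0,3,5,0,0,0,255],[0,0,4,0,0,0,255],[0,0,1,0,0,0,255],[0,0,0,0,0,0,255]]]' >/dev/null; python3 st.py; done; python3 -m jog '[[[0,0,1.5,0,0,0,255],[0,0,0,0,0,0,255]]]' >/dev/null; python3 st.py
```

```text
t 5.03 clamp xy [   0.3 -169.6] tip z 105.3 yaw 3.26 tz [ 0.  0. -1.] F [-0.7  0.5 -0.3] open 0.0001
t 5.2 clamp xy [   0.4 -169.6] tip z 103.7 yaw 3.27 tz [ 0. -0. -1.] F [ 0.5 -0.9 -1.1] open 0.0001
```

```bash
python3 -m jog '[[[0,0,2,0,0,0,255],[0,0,2,0,0,0,255],[0,0,0,0,0,0,255]]]' >/dev/null; python3 st.py; python3 -m jog '[[[0,0,2,0,0,0,255],[0,0,2,0,0,0,255],[0,0,0,0,0,0,255]]]' >/dev/null; python3 st.py
```

```text
t 5.45 clamp xy [   0.2 -169.5] tip z 99.3 yaw 3.28 tz [-0.  0. -1.] F [0.3 0.1 0.4] open -0.0
t 5.7 clamp xy [   0.2 -169.4] tip z 95.2 yaw 3.28 tz [-0.001  0.    -1.   ] F [ 0.4 -0.   0.1] open 0.0001
```

```bash
for i in 1; do python3 -m jog '[[[0,0,2.5,0,0,0,255],[0,0,2.5,0,0,0,255],[0,0,0,0,0,0,255]]]' >/dev/null; python3 st.py; python3 -m jog '[[[0,0,2,0,0,0,255],[0,0,2,0,0,0,255],[0,0,0,0,0,0,255]]]' >/dev/null; python3 st.py; done
python3 - <<'E'
from h import *
from bench import capture,sensors
p=np.array(sensors.state()["tool_pos"]); im=capture("side")[100:210,300:430,::-1]
c=cv2.resize(im,None,fx=6,fy=5.45,interpolation=cv2.INTER_CUBIC)
cv2.imwrite("pics/n6.png",c)
E
```

```text
t 5.95 clamp xy [   0.2 -169.4] tip z 90.1 yaw 3.28 tz [-0.001  0.    -1.   ] F [-0.6 -0.2  0.6] open 0.0002
t 6.2 clamp xy [   0.2 -169.5] tip z 86.3 yaw 3.28 tz [-0.  0. -1.] F [0.2 0.3 0.1] open 0.0001
```

View pics/n6.png

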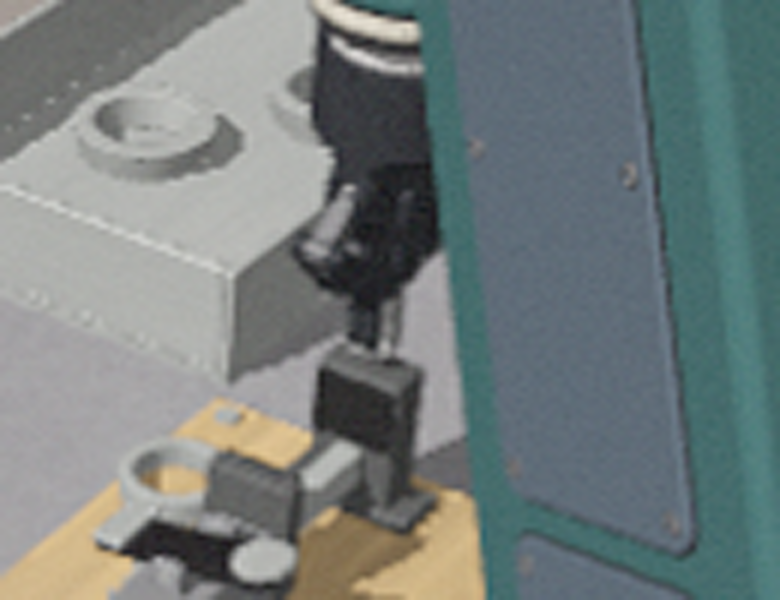

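Still no contact. The finger bottom, at about (378,355), is just reaching the far edge of the jaw top. Feeling on down.

```bash
J='python3 st.py'; python3 -m jog '[[[0,0,2,0,0,0,255],[0,0,2,0,0,0,255],[0,0,0,0,0,0,255]]]' >/dev/null; $J; python3 -m jog '[[[0,0,1.5,0,0,0,255],[0,0,1.5,0,0,0,255],[0,0,0,0,0,0,255]]]' >/dev/null; $J;  python3 -m jog '[[[0,0,1.5,0,0,0,255],[0,0,1.5,0,0,0,255],[0,0,0,0,0,0,255]]]' >/dev/null; $J
```

```text
t 6.5 clamp xy [   0.2 -169.5] tip z 82.3 yaw 3.28 tz [-0.  0. -1.] F [-0.6  0.8 -0.1] open -0.0001
t 6.75 clamp xy [   0.3 -169.5] tip z 79.4 yaw 3.28 tz [-0.  0. -1.] F [ 0.5  0.3 -0.2] open 0.0001
t 7.0 clamp xy [   0.4 -169.6] tip z 77.0 yaw 3.28 tz [ 0. -0. -1.] F [-1.2  0.2  4.3] open -0.0003
```

Contact at a reading of 77 mm on the 105 mm jaw top: +4.3 N, and z is held up. So the real tip stands about 28 mm higher than my reading gives, which agrees with the picture offset, and the xy prediction is good. From here I use true tip height = reading + 28. I'll press the round pad on its outer part, so the grasp point stays outside the forbidden box in either case.

```bash
sed -i 's/p\[2\]+T\[2,2\]\*.022/p[2]+T[2,2]*.022+.028/' st.py; python3 -m jog '[[[0,0,-15,0,0,0,255],[0,0,-15,0,0,0,255],[-10.5,-29,0,0,0,0,255],[-10.5,-29,0,0,0,0,255],[-10.5,-29,0,0,0,0,255],[-10.5,-29,0,0,0,0,255],[-10.5,-29,0,0,0,0,255],[0,0,15,0,0,0,255],[0,0,12,0,0,0,255],[0,0,0,0,0,0,255]]]' >/dev/null; python3 st.py; python3 -m jog '[[[0,0,0,0,0,0,255]]]'>/dev/null; python3 st.py
```

```text
t 7.83 clamp xy [-53.1 -23.7] tip z 106.2 yaw 3.33 tz [-0.002  0.001 -1.   ] F [-0.5 -0.6 -0.2] open -0.0002
t 7.92 clamp xy [-52.3 -24.4] tip z 107.6 yaw 3.28 tz [-0.001  0.    -1.   ] F [-0.5  0.6  0. ] open -0.0001
```

```bash
python3 -m jog '[[[0,0,4,0,0,0,255],[0,0,4,0,0,0,255],[0,0,0,0,0,0,255]]]' >/dev/null; python3 st.py; python3 -m jog '[[[0,0,2,0,0,0,255],[0,0,2,0,0,0,255],[0,0,0,0,0,0,255]]]' >/dev/null; python3 st.py;python3 -m jog '[[[0,0,2,0,0,0,255],[0,0,2,0,0,0,255],[0,0,0,0,0,0,255]]]' >/dev/null; python3 st.py
```

```text
t 8.17 clamp xy [-52.1 -24.8] tip z 99.3 yaw 3.25 tz [-0.  0. -1.] F [-0.4  0.4 -0.3] open -0.0
t 8.42 clamp xy [-52.3 -24.6] tip z 95.5 yaw 3.27 tz [-0. -0. -1.] F [-0.9 -1.1  0.9] open 0.0002
t 8.67 clamp xy [-52.2 -24.5] tip z 91.4 yaw 3.28 tz [-0.  0. -1.] F [-0.4  0.1  1.6] open -0.0
```

```bash
python3 -m jog '[[[0,0,2,0,0,0,255],[0,0,2,0,0,0,255],[0,0,0,0,0,0,255]]]' >/dev/null; python3 st.py;python3 -m jog '[[[0,0,2,0,0,0,255],[0,0,2,0,0,0,255]]]' >/dev/null; python3 st.py; python3 -m jog '[[[0,0,0,0,0,0,255]]]' >/dev/null; python3 st.py
python3 - <<'E'
from bench import sensors
s=sensors.state();print(s["ft_torque"],s["effort"])
E
```

```text
t 8.92 clamp xy [-52.2 -24.5] tip z 87.3 yaw 3.28 tz [-0.  0. -1.] F [-0.4  0.3  0.7] open -0.0004
t 9.08 clamp xy [-52.2 -24.5] tip z 83.5 yaw 3.28 tz [-0. -0. -1.] F [-2.9  0.4  4.3] open -0.0002
t 9.17 clamp xy [-52.2 -24.5] tip z 83.3 yaw 3.28 tz [-0.  0. -1.] F [-1.   0.1  0.9] open 0.0003
[-0.07402333  0.16769521  0.01480306] [ 2.60620303e-01 -6.40163541e+01  3.30423152e+01 -5.24330512e-01
  1.66746886e-01 -2.34069536e-03]
```

```bash
python3 -m jog '[[[0,0,2,0,0,0,255]]]' >/dev/null; python3 st.py;python3 -m jog '[[[0,0,2,0,0,0,255]]]' >/dev/null; python3 st.py;  python3 -m jog '[[[0,0,1.5,0,0,0,255]]]' >/dev/null; python3 st.py; python3 -m jog '[[[0,0,0,0,0,0,255]]]' >/dev/null; python3 st.py
```

```text
t 9.25 clamp xy [-52.  -24.5] tip z 81.7 yaw 3.28 tz [ 0.  0. -1.] F [-2.6 -0.2  4.2] open -0.0003
t 9.33 clamp xy [-52.  -24.5] tip z 79.6 yaw 3.28 tz [ 0.  0. -1.] F [-3.7  0.1  9.1] open -0.0
t 9.42 clamp xy [-51.9 -24.6] tip z 78.5 yaw 3.28 tz [ 0.001 -0.    -1.   ] F [-7.7  1.9 27. ] open 0.0001
t 9.5 clamp xy [-51.9 -24.6] tip z 78.7 yaw 3.28 tz [ 0.001 -0.    -1.   ] F [-7.1  0.8 18.2] open -0.0002
```

The press met a hard stop: 27 N at tip 78.5 mm, as expected for a released pad's outer edge. Now up, over the plate, and down in front of its face.

```bash
python3 -m jog '[[[0,0,0,0,0,0,255],[0,0,-20,0,0,0,255],[0,0,-27,0,0,0,255],[17.5,25,0,0,0,0,255],[17.5,25,0,0,0,0,255],[17.5,25,0,0,0,0,255],[0,0,0,0,0,0,255],[0,0,15,0,0,0,255],[0,0,15,0,0,0,255],[0,0,14,0,0,0,255]]]' >/dev/null; python3 st.py
python3 - <<'E'
from h import *
from bench import capture
a=cv2.imread("pics/side0.png")[175:240,300:375]; b=capture("side")[175:240,300:375,::-1]
cv2.imwrite("pics/n7.png",np.hstack([cv2.resize(x,None,fx=5.3,fy=5.3,interpolation=cv2.INTER_CUBIC) for x in(a,b)]))
E
```

```text
t 10.33 clamp xy [  0.5 -99.6] tip z 80.2 yaw 3.26 tz [ 0.  0. -1.] F [ 0.4 -0.4  0.4] open -0.0003
```

View pics/n7.png

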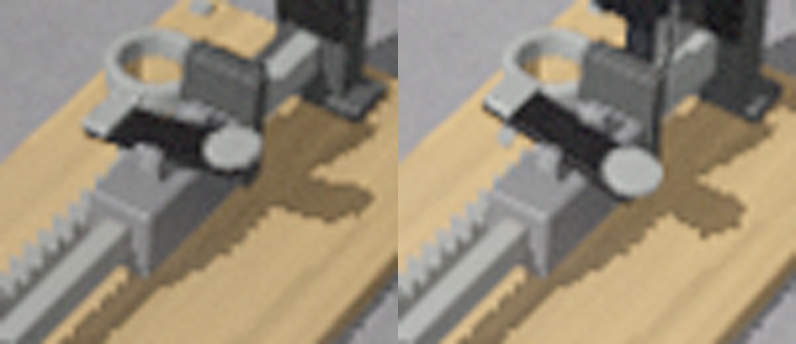

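Before (left) and after (right): the pad went from y≈150 down to y≈172, or 22/5.3 = 4.2 px, about 14 mm, so it is fully released. The finger stands in front of the jaw plate. Now the push.

```bash
python3 -m jog '[[[0,-5,0,0,0,0,255],[0,-5,0,0,0,0,255],[0,-4,0,0,0,0,255],[0,-4,0,0,0,0,255]]]' >/dev/null; python3 st.py; python3 -m jog '[[[0,-7,0,0,0,0,255],[0,-7,0,0,0,0,255],[0,-7,0,0,0,0,255],[0,-7,0,0,0,0,255],[0,-7,0,0,0,0,255],[0,-7,0,0,0,0,255],[0,-7,0,0,0,0,255],[0,-7,0,0,0,0,255]]]' >/dev/null; python3 st.py
```

```text
t 10.72 clamp xy [  0.7 -81.3] tip z 81.9 yaw 3.29 tz [ 0.001 -0.001 -1.   ] F [-0.9 -3.8 -1.3] open -0.0002
t 11.38 clamp xy [  0.6 -24.9] tip z 81.3 yaw 3.28 tz [ 0. -0. -1.] F [ 1.6 -4.8  2.8] open 0.0002
```

```bash
python3 -m jog '[[[0,-7,0,0,0,0,255],[0,-7,0,0,0,0,255],[0,-7,0,0,0,0,255],[0,-7,0,0,0,0,255],[0,-7,0,0,0,0,255],[0,-5,0,0,0,0,255]]]' >/dev/null; python3 st.py; for i in 1; do python3 -m jog '[[[0,-3,0,0,0,0,255],[0,-3,0,0,0,0,255]]]' >/dev/null; python3 st.py;  python3 -m jog '[[[0,-2,0,0,0,0,255],[0,-2,0,0,0,0,255]]]' >/dev/null; python3 st.py; done
```

```text
t 11.88 clamp xy [ 0.4 15.3] tip z 81.1 yaw 3.29 tz [-0.  0. -1.] F [ 2.1 -3.7  2.5] open -0.0002
t 12.05 clamp xy [ 0.4 20.9] tip z 81.1 yaw 3.29 tz [-0.  0. -1.] F [ 1.8 -3.6  2. ] open -0.0001
t 12.22 clamp xy [ 0.4 23.1] tip z 81.2 yaw 3.23 tz [-0.    -0.004 -1.   ] F [  0.6 -24.9  -0.5] open 0.0003
```

The jaw met the end stop at 24.9 N, with the finger centre at y = 23.1 mm, matching the expected home (face about 37.6 mm). Back off, lift, and go over the square-bar end.

```bash
python3 -m jog '[[[0,0,0,0,0,0,255],[0,0,0,0,0,0,255],[0,8,0,0,0,0,255],[0,0,-22,0,0,0,255],[0,0,-25,0,0,0,255],[17.2,-25,0,0,0,0,255],[17.2,-25,0,0,0,0,255],[17.2,-25,0,0,0,0,255],[0,0,10,0,0,0,255],[0,0,0,0,0,0,255]]]' >/dev/null; python3 st.py; python3 -m jog '[[[0,0,0,0,0,0,255]]]' >/dev/null; python3 st.py
```

```text
t 13.05 clamp xy [51.4 92.7] tip z 116.2 yaw 3.39 tz [-0.003  0.001 -1.   ] F [-0.8 -0.8 -0.7] open 0.0001
t 13.13 clamp xy [51.  91.4] tip z 117.4 yaw 3.29 tz [-0.002  0.    -1.   ] F [ 0.5 -0.8  0.5] open 0.0001
```

```bash
python3 -m jog '[[[0.5,0,8,0,0,0,255],[0,0,7,0,0,0,255],[0,0,3,0,0,0,255],[0,0,3,0,0,0,255]]]' >/dev/null; python3 st.py; python3 -m jog '[[[0,0,3,0,0,0,255],[0,0,3,0,0,0,255]]]' >/dev/null; python3 st.py; python3 -m jog '[[[0,0,2,0,0,0,255],[0,0,2,0,0,0,255]]]' >/dev/null; python3 st.py;  python3 -m jog '[[[0,0,2,0,0,0,255],[0,0,1,0,0,0,255]]]' >/dev/null; python3 st.py
```

```text
t 13.47 clamp xy [52.1 91. ] tip z 96.6 yaw 3.24 tz [-0.001  0.    -1.   ] F [-0.2 -0.7 -0.5] open -0.0002
t 13.63 clamp xy [52.5 91.2] tip z 91.0 yaw 3.26 tz [ 0.  0. -1.] F [ 0.8 -0.2  1.2] open 0.0
t 13.8 clamp xy [53.2 91.4] tip z 87.4 yaw 3.27 tz [ 0.001 -0.    -1.   ] F [2.9 0.3 3.6] open -0.0002
t 13.97 clamp xy [53.6 91.4] tip z 84.5 yaw 3.28 tz [ 0.002  0.    -1.   ] F [5.7 0.6 4.5] open 0.0002
```

```bash
python3 -m jog '[[[-1,0,1.5,0,0,0,255],[-0.5,0,1.5,0,0,0,255]]]' >/dev/null; python3 st.py; python3 -m jog '[[[0,0,1.5,0,0,0,255],[0,0,1,0,0,0,255]]]' >/dev/null; python3 st.py
```

```text
t 14.13 clamp xy [53.7 91.3] tip z 82.3 yaw 3.28 tz [ 0.005  0.    -1.   ] F [14.2  1.1  4.9] open -0.0001
t 14.3 clamp xy [54.  91.3] tip z 79.8 yaw 3.28 tz [ 0.006  0.    -1.   ] F [13.2  0.5  4.2] open 0.0002
```

The force has turned sideways (Fx 13 N against Fz 4 N), so the finger has slid off the bar's outer edge. The picture shows the full-length fingers, so the stated geometry holds and the grasp point is well above the rocker. I'll lift and press on the bar's centre.

```bash
python3 -m jog '[[[2,0,-8,0,0,0,255],[0,0,-12,0,0,0,255],[0,0,-8,0,0,0,255],[-8,0,0,0,0,0,255],[-8,0,0,0,0,0,255],[0,0,0,0,0,0,255],[0,0,6,0,0,0,255],[0,0,4,0,0,0,255]]]' >/dev/null; python3 st.py;python3 -m jog '[[[0,0,3,0,0,0,255],[0,0,3,0,0,0,255]]]' >/dev/null; python3 st.py;python3 -m jog '[[[0,0,2,0,0,0,255],[0,0,2,0,0,0,255]]]' >/dev/null; python3 st.py
```

```text
t 14.97 clamp xy [36.7 91.4] tip z 95.8 yaw 3.27 tz [-0.  0. -1.] F [-1.   0.5  0.4] open 0.0
t 15.13 clamp xy [37.3 91.4] tip z 90.2 yaw 3.28 tz [ 0.  0. -1.] F [1.7 0.3 3.9] open 0.0002
t 15.3 clamp xy [37.9 91.4] tip z 86.7 yaw 3.28 tz [ 0.001  0.    -1.   ] F [3.6 1.4 5.6] open -0.0002
```

```bash
python3 -m jog '[[[0,0,2,0,0,0,255],[0,0,1.5,0,0,0,255]]]' >/dev/null; python3 st.py;python3 -m jog '[[[0,0,1.5,0,0,0,255],[0,0,1,0,0,0,255]]]' >/dev/null; python3 st.py;python3 -m jog '[[[0,0,1,0,0,0,255]]]' >/dev/null; python3 st.py
```

```text
t 15.47 clamp xy [38.2 91.4] tip z 83.5 yaw 3.28 tz [ 0.002  0.    -1.   ] F [4.5 0.5 4.7] open 0.0002
t 15.63 clamp xy [38.5 91.4] tip z 81.7 yaw 3.28 tz [ 0.003  0.    -1.   ] F [-1.1  1.  22.8] open 0.0
t 15.72 clamp xy [38.5 91.4] tip z 81.3 yaw 3.28 tz [ 0.004  0.    -1.   ] F [-4.1  1.9 32.3] open 0.0001
```

Hard stop: 32 N at tip 81.5 mm, as expected for locked. Hold, lift clear, then check the pad's height numerically in the side view.

```bash
python3 -m jog '[[[0,0,0,0,0,0,255],[0,0,0,0,0,0,255],[0,0,-15,0,0,0,255],[0,0,-30,0,0,0,255],[0,0,-35,0,0,0,255],[0,0,-30,0,0,0,255],[0,0,-20,0,0,0,255],[0,0,0,0,0,0,255],[0,0,0,0,0,0,255]]]' >/dev/null; python3 st.py
python3 - <<'E'
from h import *
from bench import capture
a=np.radians(3.3);W=lambda x,y,z:[.55586+x*np.cos(a)-y*np.sin(a),-.04137+x*np.sin(a)+y*np.cos(a),z]
q=proj("side",[W(-.035,.092,.096),W(-.035,.092,.082)]); print(q)
g=capture("side").astype(int); x,y=q[0].astype(int); r=g[y-15:y+20,x-15:x+15]
m=((r.min(2)>170)&(r.max(2)-r.min(2)<25)).astype(np.uint8)
n,l,s,c=cv2.connectedComponentsWithStats(m)
for i in range(1,n):
    if s[i,4]>8: print(s[i],c[i]+[x-15,y-15])
E
```

```text
t 16.47 clamp xy [37.5 91.4] tip z 210.1 yaw 3.28 tz [ 0.001 -0.    -1.   ] F [-0.2 -0.1 -1.3] open 0.0
[[316.97679126 227.80443865]
 [316.83005945 231.99627179]]
[11 14 10  7 54] [316.64814815 228.90740741]
```

The pad centroid is at (316.6, 228.9). Up/locked predicts row 227.8, plus the 0.9 px bias seen before; down predicts 232. So the rocker is locked with the jaw home.

```bash
python3 -c "
from bench import ticket
print(ticket.hand_in())"
```

```text
the job is handed in; nothing more can be done
None
```

The clamp is open and the job is handed in (verdict not shown): rocker released, jaw pushed home against the end stop, rocker locked again and the arm lifted clear, though my first lock press slid off the bar's edge and had to be repeated.

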